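# Flip the yellow bin's marker to red

### The arm

A 6-joint arm with a two-finger parallel gripper is mounted at the origin on a cart in front of the work surface, level with it; the furniture and walls round the work are solid. World frame = base frame: x ahead of the robot, y to its left, z up, the work surface at z = 0. Lengths are in m, angles in rad, forces in N, time in s.
With the tool pointing down it reaches from about 0.35 to 0.975 m from the base axis. Payload 4.9 kg.
Tool frame: the origin (TCP) lies at the very end of the fingers, on their centre line; the grasp point (between the pads) lies 19 mm behind it; z points along the fingers, y is the line along which they close (so a half turn about z gives the same grasp; the last joint's range is limited). The gripper opens to 85 mm and grips with 20 to 120 N. Pads are 22 mm wide; open, the fingers measure 114 mm over their backs; the gripper's body (76 mm by 85 mm) begins 54 mm behind the grasp point. The pads swing forward as they close: fully open they stand 13 mm farther back than shut.
Start: joints at [-1.412, 0.053, 1.613, -0, 1.476, -0.119], TCP at [0.171, -0.601, 0.231] pointing down, gripper open.
Joint ranges: [-3.01, 3.01], [-1.01, 2.22], [0.06, 2.58], [-1.02, 4.17], [0.09, 2.62], [-3.14, 3.14]. Speed limits (rad/s): [2.57, 2.57, 3.14, 3.14, 3.14, 3.14].

### API

Orientations are given as a rotation vector (axis times angle).
In Python, from station import ctrl gives the robot as it stands.
- The arm moves only by the tool jog_arm, never from a script. Its argument "plan" is a list of rows, each a list of 7 numbers: the shift along the tool's x, y, z in units of 0.02 m (1.0 is 0.02 m), then the turn, a rotation vector about the tool's x, y, z in units of 45 degrees (1.0 is 45 degrees), then the opening, from -1 (shut) to 1 (fully open). A call has 1 to 8 rows; each row shifts and turns the commanded pose from where the row before left it, along the tool's axes as they then stand; what a row does not reach is not made up. A row lasts 1/10 s, in which the tool goes at most 50 mm and 8.59 degrees, less where a joint would pass 70% of its speed; a pose out of reach is approached as far as the arm can. A call with a number of a shift or a turn outside -1 to 1 is refused whole. A call with a gripper value outside its range is refused whole. The fingers move at their own pace and stop on an object; "grip_force" is the grip in N (left out, the last holds). Time passes only in rows, so rows that do not move let the fingers close. It gives the time, the measured TCP pose, the force, the opening and the grip force at its end, in the units of the state.
- ctrl.get_obs(): the state, without advancing time (a new reading comes with each control period).
- ctrl.get_image(name): name is "scene" or "top"; returns (picture, depth): 480x640x3 uint8, red, green, blue; 480x640 float32, m along the optical axis (not along the pixel's ray), 0 where there is no reading.
- ctrl.camera_info(name): a dict with "camera_matrix" (3x3 intrinsics, pixels), "rvec" (rotation vector, rad) and "tvec" (3), from world to camera coordinates, as OpenCV has them. Camera axes: x right, y down, z forward; pixel columns grow to the right and rows downward; lengths in m; the calibration is good to about 2 mm. A picture is of the moment at which its call begins. camera_info takes no time and is no camera call.
- ctrl.finish_job(): hands the job in; it is judged then, once.
The state is a dict: "t": time; "q": joint angles; "dq": joint speeds; "effort": joint torques, N m; "tool_pos": TCP position; "tool_rot": TCP orientation; "contact_force": force on the tool from outside, world axes, zero at the start; "wrist_torque": the same for the moment, N m; "opening": finger opening in m; "grip_force": force on a finger pad.
Only numpy, scipy, OpenCV 4.12 (cv2) and the standard library are available. Lean on these libraries where they do the work, as an engineer would, in place of code of your own. Each camera call takes 0.05 s, during which the arm holds its last target. There are 200 camera calls.

### The job

The yellow bin is running low: turn over the flip marker that stands in front of it, gently pushing its flag with the fingertips, until the flag lies flat on the other side with its red face up (pressing down the black tail raises the flag). Do not grip or lift anything, keep the marker standing in its place, and leave the blue bin's marker, the bins, the tape and the solder reel as they are.

Things in the scene. Friction and masses are not known exactly. Their poses are not given: they have to be found in the camera images.
- stand_yellow: flip marker of the yellow bin just behind it (both markers look alike): loose grey stand, 1.2 kg, base 84 (x) x 120 (y) x 10 mm, origin at the centre of its underside. Two cheeks at x = +-33 mm (6 mm thick, 24 mm wide in y, 93 mm high, 60 mm clear between) carry the hinge axle; a stop arm on each reaches to y = +-30 mm at height 75 to 83 mm
- pivot_yellow (a point): middle of the hinge axle of the yellow bin's marker, 85 mm above the bench; the axle lies along the stand's x axis
- flag_yellow (a joint): angle of the yellow bin's flag about the stand's x axis: 0 = flat on the stand's +y side, green face (white dot) up; 1.57 = upright; 3.14 = flat on the -y side, red face (white bar) up. It starts at 0 to 0.3. A friction hinge (0.035 N m, about 1 N at the tail) keeps it wherever it is left; the end stops give a little, like rubber
- edge_yellow (a point): middle of the free edge of the yellow bin's flag: a stiff plate, green on one face and red on the other, 80 mm wide (along the axle), 5 mm thick, from 23 to 85 mm from the axle
- tail_yellow (a point): end of the flag's black tail on the yellow bin's marker: one piece with the plate, opposite it, 44 mm wide, 5 mm thick, reaching 50 mm from the axle and clear of the base all the way round; pressing it down raises the plate
- stand_blue: flip marker of the blue bin just behind it (both markers look alike): loose grey stand, 1.2 kg, base 84 (x) x 120 (y) x 10 mm, origin at the centre of its underside. Two cheeks at x = +-33 mm (6 mm thick, 24 mm wide in y, 93 mm high, 60 mm clear between) carry the hinge axle; a stop arm on each reaches to y = +-30 mm at height 75 to 83 mm
- pivot_blue (a point): middle of the hinge axle of the blue bin's marker, 85 mm above the bench; the axle lies along the stand's x axis
- flag_blue (a joint): angle of the blue bin's flag about the stand's x axis: 0 = flat on the stand's +y side, green face (white dot) up; 1.57 = upright; 3.14 = flat on the -y side, red face (white bar) up. It starts at 0 to 0.3. A friction hinge (0.035 N m, about 1 N at the tail) keeps it wherever it is left; the end stops give a little, like rubber
- edge_blue (a point): middle of the free edge of the blue bin's flag: a stiff plate, green on one face and red on the other, 80 mm wide (along the axle), 5 mm thick, from 23 to 85 mm from the axle
- tail_blue (a point): end of the flag's black tail on the blue bin's marker: one piece with the plate, opposite it, 44 mm wide, 5 mm thick, reaching 50 mm from the axle and clear of the base all the way round; pressing it down raises the plate
- bin_yellow: open-fronted yellow stacking bin of small hardware, 120 x 100 x 62 mm high, loose, origin at the centre of its underside, its low front (its own +x side) turned to the robot; its centre is 140 to 165 mm behind (+x of) its marker's centre
- bin_blue: open-fronted blue stacking bin of small hardware, 120 x 100 x 62 mm high, loose, origin at the centre of its underside, its low front (its own +x side) turned to the robot; its centre is 140 to 165 mm behind (+x of) its marker's centre
- tape: loose roll of black tape, 62 mm across, 19 mm high, origin at the centre of its underside
- solder_reel: loose reel of solder with blue flanges, 57 x 71 x 38 mm high, origin at the centre of its underside

How it is judged:
At the end, for the whole second after the job is handed in: The yellow bin's flag lies still, red face up, within 0.2 rad (11 degrees) of flat; its stand is upright and within 30 mm of where it stood; the blue bin's stand and flag, both bins, the tape and the reel are within 20 mm of where they were (value of joint flag_yellow above 2.94 rad and velocity of joint flag_yellow between -0.1 and 0.1 rad/s and distance of each of edge_blue, stand_blue, bin_yellow, bin_blue, tape, solder_reel from where it was at the start of the episode below 0.02 m and distance of stand_yellow from where it was at the start of the episode below 0.03 m and angle between stand_yellow's own z axis and vertical below 0.05 rad and linear speed of stand_yellow below 0.02 m/s); the robot touches nothing.
It fails at once if a marker's stand is lifted or tipped (height (world z) of any of stand_yellow, stand_blue above 0.01 m or angle between any of stand_yellow, stand_blue's own z axis and vertical above 0.2 rad).
It fails at once if the yellow bin's stand is shoved more than 30 mm (distance of stand_yellow from where it was at the start of the episode above 0.03 m).
It fails at once if the blue bin's marker is turned or shifted by more than 20 mm (distance of any of edge_blue, stand_blue from where it was at the start of the episode above 0.02 m).
It fails at once if a bin, the tape or the reel is lifted or moved more than 20 mm (distance of any of bin_yellow, bin_blue, tape, solder_reel from where it was at the start of the episode above 0.02 m or height (world z) of any of bin_yellow, bin_blue, tape, solder_reel above 0.01 m).
It fails at once if the yellow bin's marker is squeezed or pressed hard (over 35 N) (contact force between the fingers and stand_yellow above 35 N).
It also fails if it takes over 42 s, if anything falls off the work surface, if the arm or the gripper's body presses on something with over 40 N, if the wrist force passes 120 N, or if a joint passes its speed limit or range.

## Working session

There is one attempt and no reset: what is moved stays moved. The work goes in short steps, Python scripts to look and compute and a tool call to move; the robot and the scene stay as the last step left them, time stands still between calls to the robot, and variables do not carry over. Pictures are saved under pics/ and viewed, at most 10 in all, crops included, and the job is handed in when it is done.

Besides the shell and the picture viewer there is one more tool, called by a JSON object that holds its "api" and its "payload", one argument or row to a line. jog_arm: Moves the arm, as the interface text tells. Shifts and turns lie within -1 to 1; 1 stands for 0.02 m of shift or 45 degrees of turn. Its arguments: {"type":"object","properties":{"plan":{"type":"array"},"grip_force":{"type":"number"}},"required":["plan"]}

```bash
mkdir -p pics; python3 - <<'E'
from station import ctrl
import cv2,numpy as np
for n in("scene","top"):
    im,d=ctrl.get_image(n); cv2.imwrite(f"pics/{n}0.png",im[...,::-1]); np.savez(f"{n}0.npz",im=im,d=d)
    c=ctrl.camera_info(n); R=cv2.Rodrigues(np.array(c["rvec"]))[0]; print(n,(-R.T@np.array(c["tvec"]).ravel()).round(3),R.round(2).tolist())
o=ctrl.get_obs();print(o)
E
```

```text
scene [0.01  0.351 0.814] [[-0.48, -0.88, 0.02], [-0.65, 0.33, -0.68], [0.59, -0.34, -0.73]]
top [0.505 0.018 1.158] [[-0.03, -1.0, -0.01], [-1.0, 0.03, -0.08], [0.08, 0.01, -1.0]]
{'t': 0.1, 'q': array([-1.41200372e+00,  5.33017751e-02,  1.61417579e+00, -2.28965865e-05,
        1.47598489e+00, -1.18998452e-01]), 'dq': array([ 0.00113397, -0.00038493, -0.00297219, -0.00129517, -0.00275948,
        0.00177854]), 'effort': array([ 9.27169240e-04, -3.94904888e+01, -3.71360850e+01, -3.11690496e-05,
        3.92705173e-03,  7.62669885e-06]), 'tool_pos': array([ 0.1712997 , -0.60047597,  0.23016776]), 'tool_rot': array([-3.10948613e+00, -4.34696147e-01,  9.41734523e-05]), 'contact_force': array([ 0.26553363, -0.28752558, -1.34028622]), 'wrist_torque': array([ 0.01783043,  0.04628168, -0.03198741]), 'grip_force': 0.0, 'opening': 0.08533269282975033}
```

View pics/scene0.png

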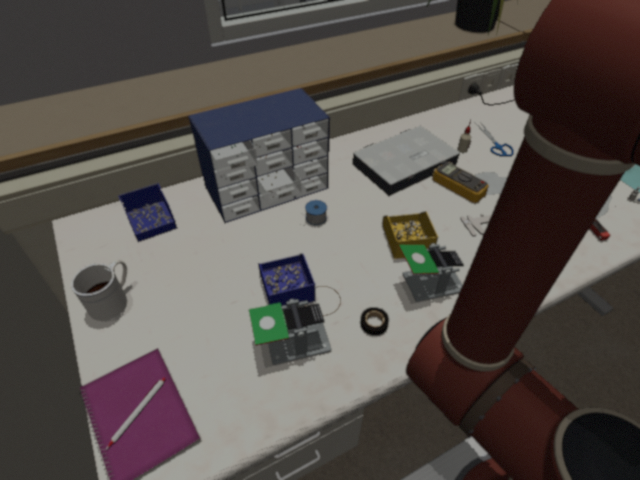

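View pics/top0.png

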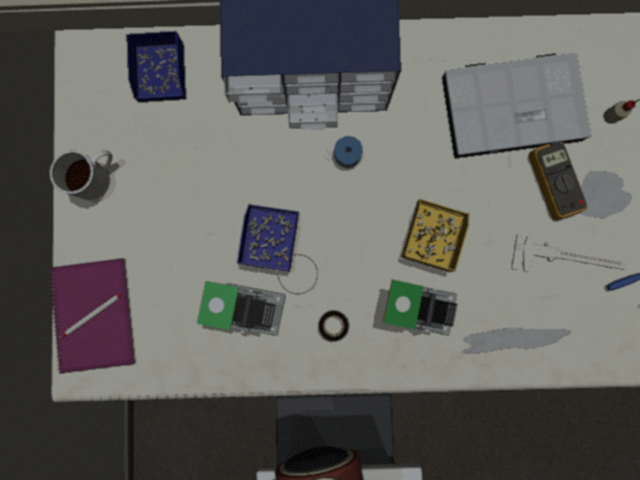

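The top view is oriented with up = +x and left = +y. The yellow marker sits at about px (420,307), with its green flag at (403,305) on the +y side and its tail at (438,312) on the -y side. The blue marker is at (240,310), the tape at (333,325), and the reel at (347,152). Next I'll measure the yellow marker.

```bash
cat > h.py <<'E'
import cv2,numpy as np
from station import ctrl
def pts(n,im,d,m):
    c=ctrl.camera_info(n);R=cv2.Rodrigues(np.array(c["rvec"]))[0];t=np.array(c["tvec"]).ravel();K=np.array(c["camera_matrix"])
    v,u=np.nonzero(m&(d>0));z=d[v,u]
    P=(np.linalg.inv(K)@np.stack([u*z,v*z,z])).T
    return (P-t)@R
def green(im): 
    h=cv2.cvtColor(im,cv2.COLOR_RGB2HSV); return (cv2.inRange(h,(45,120,60),(80,255,255))>0)
def red(im):
    h=cv2.cvtColor(im,cv2.COLOR_RGB2HSV); return ((cv2.inRange(h,(0,120,60),(8,255,255))|cv2.inRange(h,(172,120,60),(180,255,255)))>0)
E
python3 - <<'E'
from h import *
for n in("top","scene"):
    z=np.load(n+"0.npz");im,d=z["im"],z["d"];m=green(im).astype(np.uint8)
    k,l,s,c=cv2.connectedComponentsWithStats(m)
    for i in range(1,k):
        if s[i,4]<200: continue
        mm=cv2.morphologyEx((l==i).astype(np.uint8),cv2.MORPH_CLOSE,np.ones((15,15)))
        P=pts(n,im,d,cv2.erode(mm,np.ones((3,3)))>0);C=np.median(P,0);A=np.linalg.svd(P-P.mean(0),full_matrices=False)[2]
        r=cv2.minAreaRect(P[:,:2].astype(np.float32)*1000)
        nn=A[2]*np.sign(A[2][2]);print(n,c[i].round(),C.round(3),"normal",nn.round(3),"rect",r,P.min(0).round(3),P.max(0).round(3))
# all points around yellow marker above 60mm (top)
z=np.load("top0.npz");im,d=z["im"],z["d"];m=np.zeros(d.shape,bool);m[270:345,375:470]=1
P=pts("top",im,d,m)
for a,b in((.03,.068),(.068,.08),(.08,.088),(.088,.1),(.1,.13)):
    Q=P[(P[:,2]>a)&(P[:,2]<b)]
    if len(Q)>5:print(a,b,len(Q),np.percentile(Q,[3,50,97],axis=0).round(3).tolist())
B=P[(P[:,2]>.004)&(P[:,2]<.016)];print("base",len(B),cv2.minAreaRect(B[:,:2].astype(np.float32)*1000))
A=P[(P[:,2]>.055)];print("upper",cv2.minAreaRect(A[:,:2].astype(np.float32)*1000))
m[:]=0;m[200:272,403:470]=1
h=cv2.cvtColor(im,cv2.COLOR_RGB2HSV);Y=pts("top",im,d,m&(cv2.inRange(h,(18,120,60),(32,255,255))>0));print("bin",cv2.minAreaRect(Y[:,:2].astype(np.float32)*1000))
E
```

```text
top [404. 304.] [ 0.467 -0.125  0.102] normal [-0.06  -0.247  0.967] rect ((466.8817138671875, -125.56266784667969), (54.99345397949219, 72.22557830810547), 76.09989929199219) [ 0.427 -0.158  0.091] [ 0.507 -0.092  0.112]
top [218. 305.] [0.474 0.213 0.09 ] normal [-0.008 -0.038  0.999] rect ((474.13629150390625, 212.87796020507812), (55.94626998901367, 72.09795379638672), 77.87700653076172) [0.434 0.18  0.083] [0.513 0.246 0.096]
scene [419. 259.] [ 0.465 -0.124  0.102] normal [-0.054 -0.249  0.967] rect ((466.50323486328125, -124.66239929199219), (54.83659362792969, 78.81632232666016), 76.60400390625) [ 0.424 -0.159  0.093] [ 0.51  -0.091  0.111]
scene [269. 323.] [0.47  0.214 0.09 ] normal [-0.005 -0.038  0.999] rect ((473.9646301269531, 213.2541046142578), (56.0931396484375, 78.16919708251953), 76.29352569580078) [0.431 0.178 0.086] [0.511 0.249 0.094]
0.03 0.068 27 [[0.425, -0.23, 0.03], [0.525, -0.222, 0.054], [0.528, -0.16, 0.066]]
0.068 0.08 197 [[0.426, -0.225, 0.074], [0.446, -0.215, 0.078], [0.471, -0.195, 0.08]]
0.08 0.088 449 [[0.418, -0.213, 0.08], [0.45, -0.193, 0.084], [0.489, -0.156, 0.088]]
0.088 0.1 1000 [[0.423, -0.186, 0.089], [0.459, -0.157, 0.094], [0.497, -0.127, 0.1]]
0.1 0.13 957 [[0.433, -0.14, 0.1], [0.47, -0.114, 0.105], [0.507, -0.092, 0.111]]
base 727 ((457.4232177734375, -174.6444091796875), (185.80740356445312, 144.96148681640625), 88.36742401123047)
upper ((472.9329833984375, -157.77243041992188), (140.5504913330078, 112.2503890991211), 88.25259399414062)
bin ((597.247802734375, -201.9395294189453), (99.41404724121094, 119.35492706298828), 71.1803207397461)
```

The yellow flag is at about 0.25 rad and the stand's yaw is about -13.6°. The pivot comes out at (0.454, -0.175, 0.086), which matches the expected 85 mm height, and the bin is 143 mm behind. I'll shut the fingers, turn the tool 29.5°, and travel to above the tail.

{"api": "jog_arm", "payload": {
  "plan": [
    [0, 0, 0, 0, 0, 0.164, -1],
    [0, 0, 0, 0, 0, 0.164, -1],
    [0, 0, 0, 0, 0, 0.164, -1],
    [0, 0, 0, 0, 0, 0.164, -1],
    [0.37, -0.92, 0, 0, 0, 0, -1],
    [0.37, -0.92, 0, 0, 0, 0, -1],
    [0.37, -0.92, 0, 0, 0, 0, -1],
    [0.37, -0.92, 0, 0, 0, 0, -1]
  ]
}}

```text
t: 0.9
tool_pos: [0.2187, -0.5345, 0.2312]
tool_rot: [-3.12, 0.37, -0.0]
contact_force: [-1.3, 0.3, 0.7]
opening: -0.0001
grip_force: 0.0
```

{"api": "jog_arm", "payload": {
  "plan": [
    [0.37, -0.92, 0, 0, 0, 0, -1],
    [0.37, -0.92, 0, 0, 0, 0, -1],
    [0.37, -0.92, 0, 0, 0, 0, -1],
    [0.37, -0.92, 0, 0, 0, 0, -1],
    [0.37, -0.92, 0, 0, 0, 0, -1],
    [0.37, -0.92, 0, 0, 0, 0, -1],
    [0.37, -0.92, 0, 0, 0, 0, -1],
    [0.37, -0.92, 0, 0, 0, 0, -1]
  ]
}}

```text
t: 1.7
tool_pos: [0.3105, -0.4058, 0.2314]
tool_rot: [3.119, -0.372, 0.0]
contact_force: [0.1, 0.2, -0.4]
opening: -0.0
grip_force: 0.0
```

{"api": "jog_arm", "payload": {
  "plan": [
    [0.37, -0.92, 0, 0, 0, 0, -1],
    [0.37, -0.92, 0, 0, 0, 0, -1],
    [0.37, -0.92, 0, 0, 0, 0, -1],
    [0.37, -0.92, 0, 0, 0, 0, -1],
    [0.37, -0.92, 0, 0, 0, 0, -1],
    [0.37, -0.92, 0, 0, 0, 0, -1],
    [0.37, -0.92, 0, 0, 0, 0, -1],
    [0, 0, 0, 0, 0, 0, -1]
  ]
}}

```text
t: 2.5
tool_pos: [0.3913, -0.2922, 0.2314]
tool_rot: [-3.12, 0.367, -0.001]
contact_force: [0.7, -0.5, -1.0]
opening: -0.0001
grip_force: 0.0
```

```bash
cat >> h.py <<'E'
X=np.array([.972,-.235]);Yv=np.array([.235,.972]);PV=np.array([.4544,-.1753])
def st():
    o=ctrl.get_obs();p=o["tool_pos"];r=p[:2]-PV;R=cv2.Rodrigues(o["tool_rot"])[0]
    print("t",round(o["t"],2),"standx",(r@X).round(4),"s",(r@Yv).round(4),"z",p[2].round(4),"toolx yaw",np.degrees(np.arctan2(R[1,0],R[0,0])).round(1),"zax",R[:,2].round(3),"F",o["contact_force"].round(1),"open",round(o["opening"],4))
E
python3 -c "
from h import *
st()"
```

```text
t 2.5 standx -0.0339 s -0.1284 z 0.2314 toolx yaw -13.4 zax [ 0.  0. -1.] F [ 0.7 -0.5 -1. ] open -0.0001
```

{"api": "jog_arm", "payload": {
  "plan": [
    [0.34, -0.88, 0, 0, 0, 0, -1],
    [0.34, -0.88, 0, 0, 0, 0, -1],
    [0.34, -0.88, 0, 0, 0, 0, -1],
    [0.34, -0.88, 0, 0, 0, 0, -1],
    [0.34, -0.88, 0, 0, 0, 0, -1],
    [0, 0, 1, 0, 0, 0, -1],
    [0, 0, 1, 0, 0, 0, -1],
    [0, 0, 1, 0, 0, 0, -1]
  ]
}}

```text
t: 3.3
tool_pos: [0.444, -0.2168, 0.1709]
tool_rot: [3.119, -0.372, 0.001]
contact_force: [-0.4, -0.4, 0.2]
opening: -0.0004
grip_force: 0.0
```

```bash
python3 -c "
from h import *
st()
im,d=ctrl.get_image('scene');cv2.imwrite('pics/s1.png',cv2.resize(im[200:330,340:520],None,fx=4,fy=4)[...,::-1])"
```

```text
t 3.3 standx -0.0004 s -0.0428 z 0.1709 toolx yaw -13.6 zax [ 0.    -0.001 -1.   ] F [-0.4 -0.4  0.2] open -0.0004
```

View pics/s1.png

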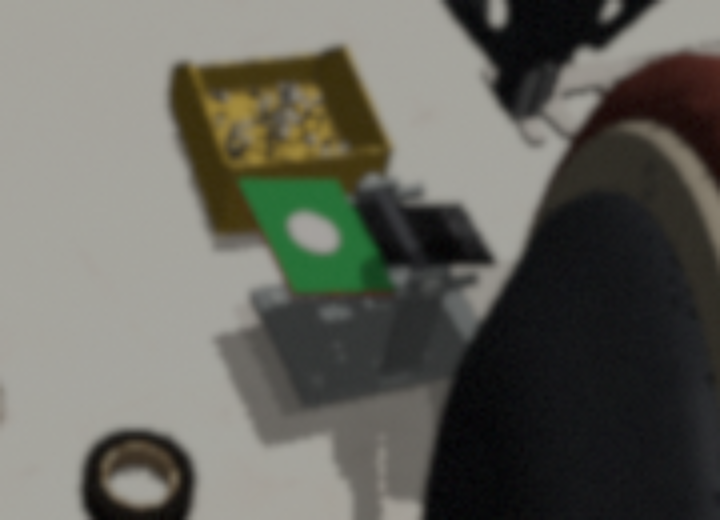

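The crop shows the shut fingers at about (520,100), with the tail tip below at about (470,240) and the plate clear of them. Pressing down now.

{"api": "jog_arm", "payload": {
  "plan": [
    [0, -0.1, 1, 0, 0, 0, -1],
    [0, 0, 1, 0, 0, 0, -1],
    [0, 0, 1, 0, 0, 0, -1],
    [0, 0, 0.5, 0, 0, 0, -1],
    [0, 0, 0.4, 0, 0, 0, -1],
    [0, 0, 0.4, 0, 0, 0, -1],
    [0, 0, 0.3, 0, 0, 0, -1],
    [0, 0, 0.3, 0, 0, 0, -1]
  ]
}}

```text
t: 4.15
tool_pos: [0.445, -0.2151, 0.0737]
tool_rot: [3.119, -0.372, 0.002]
contact_force: [0.5, 0.2, 2.2]
opening: -0.0001
grip_force: 0.7
```

{"api": "jog_arm", "payload": {
  "plan": [
    [0, 0, 0.3, 0, 0, 0, -1],
    [0, 0, 0.3, 0, 0, 0, -1],
    [0, 0, 0.3, 0, 0, 0, -1],
    [0, 0, 0.2, 0, 0, 0, -1],
    [0, 0, 0, 0, 0, 0, -1]
  ]
}}

```text
t: 4.65
tool_pos: [0.444, -0.2145, 0.0504]
tool_rot: [-3.119, 0.372, 0.002]
contact_force: [0.2, 0.2, -0.1]
opening: 0.0001
grip_force: 0.0
```

```bash
python3 -c "
from h import *
st()
im,d=ctrl.get_image('scene');cv2.imwrite('pics/s2.png',cv2.resize(im[170:330,340:520],None,fx=3.5,fy=3.5)[...,::-1])"
```

```text
t 4.65 standx -0.0009 s -0.0406 z 0.0504 toolx yaw -13.6 zax [-0.001  0.001 -1.   ] F [ 0.2  0.2 -0.1] open 0.0001
```

View pics/s2.png

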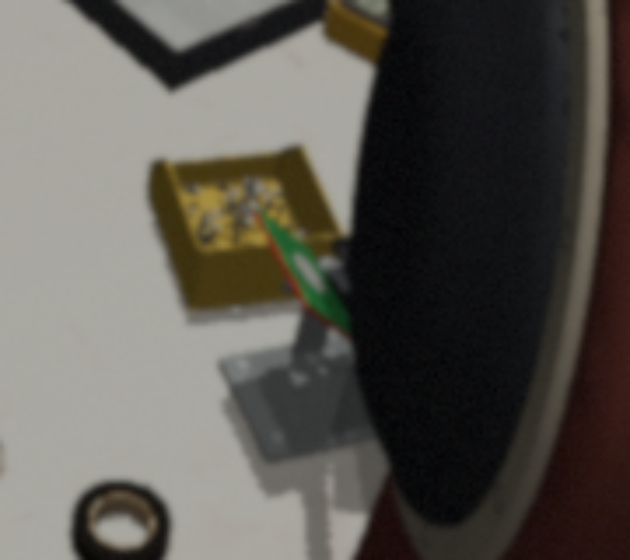

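The flag now stands raised at about 50°, with its edge on and the red underside showing at (300,280). I'll rise, cross over, and come down on the +y side.

{"api": "jog_arm", "payload": {
  "plan": [
    [0, 0, -1, 0, 0, 0, -1],
    [0, 0, -1, 0, 0, 0, -1],
    [0, 0, -1, 0, 0, 0, -1],
    [0, 0, -1, 0, 0, 0, -1],
    [0, 0, -1, 0, 0, 0, -1],
    [0, 0, -1, 0, 0, 0, -1],
    [0, 0, -1, 0, 0, 0, -1],
    [0, 0, -1, 0, 0, 0, -1]
  ]
}}

```text
t: 5.5
tool_pos: [0.4443, -0.2147, 0.2121]
tool_rot: [-3.119, 0.372, -0.0]
contact_force: [0.9, -0.4, -0.1]
opening: -0.0001
grip_force: 0.0
```

{"api": "jog_arm", "payload": {
  "plan": [
    [0, -1, 0, 0, 0, 0, -1],
    [0, -1, 0, 0, 0, 0, -1],
    [0, -1, 0, 0, 0, 0, -1],
    [0, -1, 0, 0, 0, 0, -1],
    [0, -1, 0, 0, 0, 0, -1],
    [0, -1, 0, 0, 0, 0, -1],
    [0, -1, 0, 0, 0, 0, -1],
    [0, 0, 0, 0, 0, 0, -1]
  ]
}}

```text
t: 6.3
tool_pos: [0.4776, -0.0771, 0.2113]
tool_rot: [-3.119, 0.368, 0.0]
contact_force: [0.0, -1.2, -0.3]
opening: 0.0001
grip_force: 0.0
```

```bash
python3 -c "
from h import *
st()
im,d=ctrl.get_image('top');m=green(im);m[:, :330]=0
P=pts('top',im,d,m);r=P[:,:2]-PV
print(len(P),np.percentile(np.c_[r@X,r@Yv,P[:,2]],[3,50,97],axis=0).round(3))"
```

```text
t 6.3 standx -0.0006 s 0.1009 z 0.2113 toolx yaw -13.4 zax [ 0.     0.001 -1.   ] F [ 0.  -1.2 -0.3] open 0.0001Traceback (most recent call last):
  File "<string>", line 6, in <module>
    print(len(P),np.percentile(np.c_[r@X,r@Yv,P[:,2]],[3,50,97],axis=0).round(3))
                 ~~~~~~~~~~~~~^^^^^^^^^^^^^^^^^^^^^^^^^^^^^^^^^^^^^^^^^
    return _quantile_unchecked(
        a, q, axis, out, overwrite_input, method, keepdims, weights)
    return _ureduce(a,
                    func=_quantile_ureduce_func,
    ...<5 lines>...
                    overwrite_input=overwrite_input,
                    method=method)
    r = func(a, **kwargs)
    result = _quantile(arr,
                       quantiles=q,
    ...<2 lines>...
                       out=out,
                       weights=wgt)
    slices_having_nans = np.isnan(arr[-1, ...])
                                  ~~~^^^^^^^^^
IndexError: index -1 is out of bounds for axis 0 with size 0
```

{"api": "jog_arm", "payload": {
  "plan": [
    [0, 0, 1, 0, 0, 0, -1],
    [0, 0, 1, 0, 0, 0, -1],
    [0, 0, 1, 0, 0, 0, -1],
    [0, 0, 1, 0, 0, 0, -1],
    [0, 0, 0, 0, 0, 0, -1],
    [0, 0.6, 0, 0, 0, 0, -1],
    [0, 0.6, 0, 0, 0, 0, -1],
    [0, 0.4, 0, 0, 0, 0, -1]
  ]
}}

```text
t: 7.15
tool_pos: [0.4706, -0.1114, 0.1331]
tool_rot: [3.119, -0.374, 0.005]
contact_force: [0.3, 2.2, 1.8]
opening: 0.0001
grip_force: 0.8
```

{"api": "jog_arm", "payload": {
  "plan": [
    [0, 0.4, 0, 0, 0, 0, -1],
    [0, 0.4, 0, 0, 0, 0, -1],
    [0, 0.4, 0, 0, 0, 0, -1],
    [0, 0.4, 0, 0, 0, 0, -1],
    [0, 0.4, 0, 0, 0, 0, -1],
    [0, 0.4, 0, 0, 0, 0, -1],
    [0, 0.4, 0, 0, 0, 0, -1],
    [0, 0, 0, 0, 0, 0, -1]
  ]
}}

```text
t: 7.95
tool_pos: [0.4564, -0.1652, 0.1311]
tool_rot: [3.119, -0.374, -0.0]
contact_force: [0.3, 0.1, 0.1]
opening: -0.0
grip_force: 0.0
```

```bash
python3 -c "
from h import *
st()
im,d=ctrl.get_image('scene');cv2.imwrite('pics/s3.png',cv2.resize(im[170:330,340:520],None,fx=3.5,fy=3.5)[...,::-1])"
```

```text
t 7.95 standx -0.0004 s 0.0103 z 0.1311 toolx yaw -13.7 zax [-0. -0. -1.] F [0.3 0.1 0.1] open -0.0
```

View pics/s3.png

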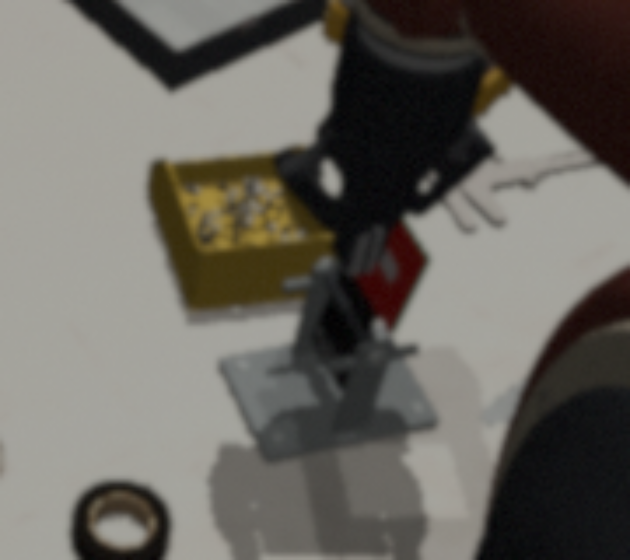

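The flag stands just past upright, with the red face at (395,270) and the finger on its +y side. Next I push along the arc and down.

{"api": "jog_arm", "payload": {
  "plan": [
    [0, 0.4, 0, 0, 0, 0, -1],
    [0, 0.4, 0.15, 0, 0, 0, -1],
    [0, 0.4, 0.2, 0, 0, 0, -1],
    [0, 0.4, 0.2, 0, 0, 0, -1],
    [0, 0.4, 0.3, 0, 0, 0, -1],
    [0, 0.4, 0.4, 0, 0, 0, -1],
    [0, 0.3, 0.3, 0, 0, 0, -1],
    [0, 0.3, 0.1, 0, 0, 0, -1]
  ]
}}

```text
t: 8.8
tool_pos: [0.4418, -0.2228, 0.097]
tool_rot: [-3.119, 0.372, 0.003]
contact_force: [0.8, 0.8, 0.0]
opening: -0.0001
grip_force: 0.2
```

```bash
python3 -c "
from h import *
st()
im,d=ctrl.get_image('scene');cv2.imwrite('pics/s4.png',cv2.resize(im[170:330,340:520],None,fx=3.5,fy=3.5)[...,::-1])"
```

```text
t 8.8 standx -0.0011 s -0.0491 z 0.097 toolx yaw -13.6 zax [-0.002  0.001 -1.   ] F [0.8 0.8 0. ] open -0.0001
```

View pics/s4.png

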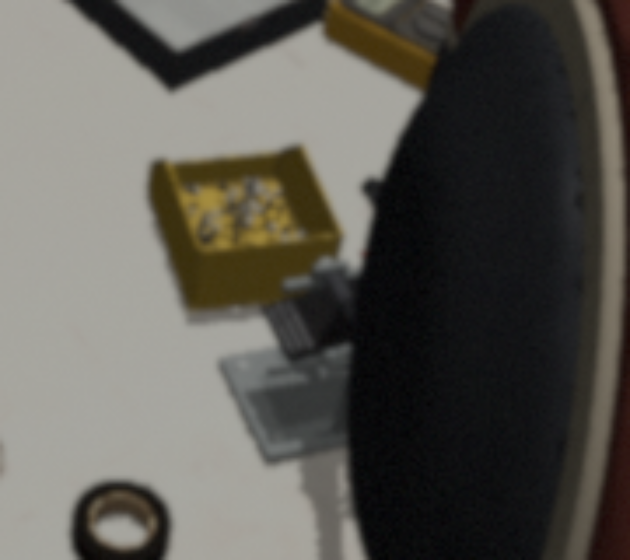

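The tail now points to +y at (300,325), nearly level. I'll press the last bit down gently, then retreat upward.

{"api": "jog_arm", "payload": {
  "plan": [
    [0, 0.3, 0.1, 0, 0, 0, -1],
    [0, 0.2, 0.15, 0, 0, 0, -1],
    [0, 0, 0.15, 0, 0, 0, -1],
    [0, 0, 0.1, 0, 0, 0, -1],
    [0, 0, 0.05, 0, 0, 0, -1],
    [0, 0, 0, 0, 0, 0, -1]
  ]
}}

```text
t: 9.45
tool_pos: [0.4403, -0.2323, 0.0875]
tool_rot: [3.119, -0.372, -0.0]
contact_force: [-0.3, -0.4, 0.6]
opening: -0.0002
grip_force: 0.9
```

{"api": "jog_arm", "payload": {
  "plan": [
    [0, 0, 0.05, 0, 0, 0, -1],
    [0, 0, 0.05, 0, 0, 0, -1],
    [0, 0, 0, 0, 0, 0, -1]
  ]
}}

```text
t: 9.75
tool_pos: [0.4405, -0.2324, 0.0872]
tool_rot: [3.12, -0.371, -0.001]
contact_force: [-5.8, 3.3, 11.8]
opening: -0.0002
grip_force: 5.8
```

{"api": "jog_arm", "payload": {
  "plan": [
    [0, 0, -0.3, 0, 0, 0, -1],
    [0, 0, -1, 0, 0, 0, -1],
    [0, 0, -1, 0, 0, 0, -1],
    [0, 0, -1, 0, 0, 0, -1],
    [0, 0, -1, 0, 0, 0, -1],
    [0, 0, -1, 0, 0, 0, -1],
    [0, 0, -1, 0, 0, 0, -1],
    [0, 0, -1, 0, 0, 0, -1]
  ]
}}

```text
t: 10.55
tool_pos: [0.4402, -0.2321, 0.2318]
tool_rot: [-3.119, 0.372, -0.0]
contact_force: [0.7, 1.4, -0.7]
opening: -0.0004
grip_force: 0.0
```

{"api": "jog_arm", "payload": {
  "plan": [
    [0, 1, 0, 0, 0, 0, -1],
    [0, 1, 0, 0, 0, 0, -1],
    [0, 1, 0, 0, 0, 0, -1],
    [0, 1, 0, 0, 0, 0, -1],
    [0, 1, 0, 0, 0, 0, -1],
    [0, 1, 0, 0, 0, 0, -1],
    [0, 1, 0, 0, 0, 0, -1],
    [0, 1, 0, 0, 0, 0, -1]
  ]
}}

```text
t: 11.35
tool_pos: [0.4024, -0.3885, 0.231]
tool_rot: [-3.119, 0.372, -0.0]
contact_force: [-0.2, -0.1, 1.2]
opening: -0.0001
grip_force: 0.0
```

{"api": "jog_arm", "payload": {
  "plan": [
    [-0.4, 1, 0, 0, 0, 0, -1],
    [-0.4, 1, 0, 0, 0, 0, -1],
    [-0.4, 1, 0, 0, 0, 0, -1],
    [-0.4, 1, 0, 0, 0, 0, -1],
    [-0.4, 1, 0, 0, 0, 0, -1],
    [-0.4, 1, 0, 0, 0, 0, -1],
    [-0.4, 1, 0, 0, 0, 0, -1],
    [0, 0, 0, 0, 0, 0, -1]
  ]
}}

```text
t: 12.15
tool_pos: [0.3138, -0.5125, 0.231]
tool_rot: [3.119, -0.376, -0.001]
contact_force: [-0.2, -0.7, 0.3]
opening: -0.0001
grip_force: 0.0
```

```bash
python3 - <<'E'
from h import *
st()
im,d=ctrl.get_image('top');cv2.imwrite('pics/t5.png',im[...,::-1])
m=red(im);m[:270]=0;m[345:]=0;m[:,:380]=0;m[:,500:]=0
P=pts('top',im,d,cv2.erode(m.astype(np.uint8),np.ones((3,3)))>0);A=np.linalg.svd(P-P.mean(0),full_matrices=False)[2][2];r=P.mean(0)[:2]-PV
A*=np.sign(A[2]);print(len(P),P.mean(0).round(3),(r@X).round(3),(r@Yv).round(3),"tilt along s",(A[:2]@Yv).round(3),A.round(3))
z=np.load('top0.npz')['im'];print([ (k,) for k in ()])
df=np.abs(im.astype(int)-z).max(2)>40
k,l,s,c=cv2.connectedComponentsWithStats(df.astype(np.uint8));print([s[i].tolist() for i in range(1,k) if s[i,4]>30])
E
```

```text
t 12.15 standx -0.0574 s -0.3608 z 0.231 toolx yaw -13.8 zax [-0. -0. -1.] F [-0.2 -0.7  0.3] open -0.0001
975 [ 0.443 -0.225  0.088] 0.001 -0.051 tilt along s -0.005 [-0.004 -0.005  1.   ]
[]
[[373, 279, 50, 53, 1623], [426, 292, 54, 51, 1504], [557, 383, 23, 5, 87], [317, 467, 47, 13, 429], [256, 468, 20, 12, 205], [401, 468, 21, 12, 137], [309, 470, 14, 4, 31]]
```

View pics/t5.png

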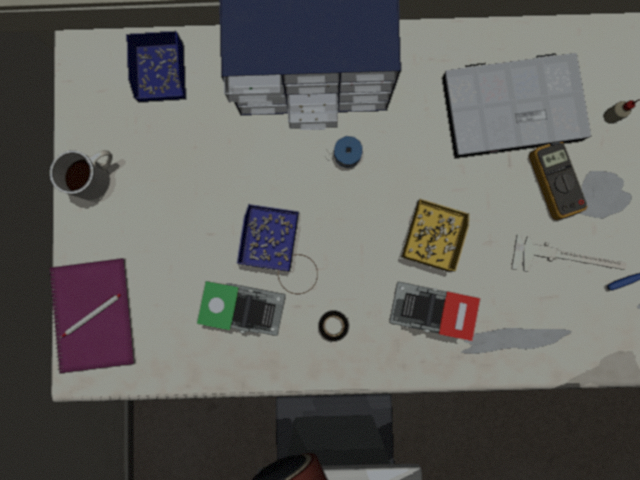

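The red face is up at (460,316) and flat to within 0.01 rad. The stand hasn't moved, nothing else has changed, and the arm is clear.

```bash
python3 -c "
from station import ctrl
print(ctrl.finish_job())"
```

```text
the job is handed in; nothing more can be done
None
```

The yellow bin's flag now lies flat with its red face up (measured within 0.01 rad), its stand is in place, the top view shows nothing else moved, and the job was handed in with the arm clear at about 12 s (no verdict was returned).

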